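# Put the thin palette back in the paint box

## Robot

A 6-joint arm with a two-finger parallel gripper is mounted at the origin on the work surface. World frame = base frame: x ahead of the robot, y to its left, z up, the work surface at z = 0. Lengths are in m, angles in rad, forces in N, time in s.
With the tool pointing down it reaches from about 0.325 to 0.85 m from the base axis. Payload 4.4 kg.
Tool frame: the origin (TCP) lies between the finger pads; the fingertips stand 8 mm ahead of it and the grasp point (between the pads) lies 11 mm behind it; z points along the fingers, y is the line along which they close (so a half turn about z gives the same grasp; the last joint's range is limited). The gripper opens to 94 mm and grips with 3 to 60 N. Pads are 16 mm wide; open, the fingers measure 119 mm over their backs; the gripper's body (75 mm by 177 mm) begins 78 mm behind the grasp point.
Start: joints at [1.087, 0.207, 1.542, -0, 1.393, -0.15], TCP at [0.188, 0.543, 0.213] pointing down, gripper open.
Joint ranges: [-2.73, 2.73], [-0.86, 2.22], [0.23, 2.46], [-1.11, 4.25], [0.08, 2.63], [-2.82, 2.82]. Speed limits (rad/s): [2.79, 2.79, 3.14, 3.14, 3.14, 3.14].

## Interface

Orientations are given as a unit quaternion [x, y, z, w].
In Python, from plant import manip gives the robot as it stands.
- The arm moves only by the tool jog_arm, never from a script. Its argument "steps" is a list of rows, each a list of 7 numbers: the opening in per cent of the stroke, from 0 (shut) to 100 (fully open), then the shift along the tool's x, y, z normalised to -1 to 1, where 1 is 200 mm, then the turn, a rotation vector about the tool's x, y, z normalised to -1 to 1, where 1 is pi/2 rad. In form: [[claw, tx, ty, tz, ax, ay, az], ...]. A call has 1 to 5 rows; each row is the pose to reach, as a shift and turn from the pose commanded when the call began, along the tool's axes at that moment; what a row does not reach only later rows make up. A row lasts 1/12 s, in which the tool goes at most 41.7 mm and 7.16 degrees, less where a joint would pass 70% of its speed; a pose out of reach is approached as far as the arm can. A call with a number of a shift or a turn outside -1 to 1 is refused whole. A call with a gripper value outside its range is refused whole. The fingers move at their own pace and stop on an object; "squeeze" is the grip in N (left out, the last holds). Time passes only in rows, so rows that repeat a pose let the fingers close. It gives the time, the measured TCP pose, the force, the opening and the grip force at its end, in the units of the state.
- manip.read_state(): the state, without advancing time (a new reading comes with each control period).
- manip.read_camera(name): name is "scene" or "top" or "wrist"; returns the picture (480x640x3 uint8, blue, green, red); there is no depth.
- manip.get_calibration(name): a dict with "K" (3x3 intrinsics, pixels), "k1" (the pictures are not rectified: a ray, as slopes to the right and down, at radius r is drawn at 1 + k1 r^2 times it, then the intrinsics apply), "view" (4x4, takes a point from world to camera coordinates). Camera axes: x right, y down, z forward; pixel columns grow to the right and rows downward; lengths in m; the calibration is good to about 2 mm. A picture is of the moment at which its call begins: read the wrist's pose just before it. get_calibration takes no time and is no camera call; for the wrist camera it gives the pose at the moment of the call.
- manip.finish_job(): hands the job in; it is judged then, once.
The state is a dict: "clock": time; "joint_pos": joint angles; "dq": joint speeds; "joint_efforts": joint torques, N m; "position": TCP position; "tcp_rot": TCP orientation; "ft_force": force on the tool from outside, world axes, zero at the start; "moment": the same for the moment, N m; "finger_gap": finger opening in m; "grasp_force": force on a finger pad.
Only numpy, scipy, OpenCV 4.12 (cv2) and the standard library are available. Lean on these libraries where they do the work, as an engineer would, in place of code of your own. Each camera call takes 0.05 s, during which the arm holds its last target. There are 200 camera calls.

## Task

Put the thin wooden palette away in the paint box: it lies flat on the drawing board, so press on it and slide it until one end sticks out at least 4 cm past the board's edge, then pick it up by an end. Rest it crosswise on the rim of the paint box, over the finger notches, and let go; then take it again by its middle, lift it, turn it lengthwise and lower it until it lies flat on the ledges inside. Never let it drop, and leave everything else where it is.

Things in the scene. Friction and masses are not known exactly. Their poses are not given: they have to be found in the camera images.
- palette: the palette: a thin dark wooden plate with dried paint smears on its face, 180 mm long (its x), 66 mm wide (its y), only 3 mm thick, about 30 g, loose, no holes; varnished, so that it slides easily with fingertips that press on it with some 5 N; origin at the centre of its underside, z up. Starts lying flat on the drawing board
- palette_end_a (a point): middle of the palette's end edge at its +x end, underside (90 mm from the palette's origin)
- palette_end_b (a point): middle of the palette's end edge at its -x end, underside (90 mm from the palette's origin)
- board: drawing board: plain plywood, 300 mm (its x) by 280 mm (its y), no rim, raised on two battens so that its flat top lies 42 mm above the table; the panel is 12 mm thick, the battens (30 mm wide, along y, at x = +-100 mm) end 15 mm inside its y edges. It does not move. Origin at the centre, at table height
- paint_box: open wooden paint box, fixed; outside 200 mm (its x) by 86 mm (its y), walls 6 mm, rim 62 mm above the table, inside 188 by 74 mm. At each end inside, a ledge 12 mm wide with its top 34 mm above the table carries the palette's ends. In the middle of each long wall a finger notch 44 mm wide goes from the rim down to 16 mm above the table. Origin: centre, at table height
- box_seat (a point): centre of the paint box at the height of the ledges' tops (34 mm above the table): where the palette's origin comes when it is put away. Paint tubes lie below it, up to 23 mm above the table. Laid crosswise over the box's middle, the palette (66 mm) bridges the notches (44 mm) by 11 mm on either side
- tube_a: bystander: aluminium paint tube lying on its side on the drawing board, 115 mm long, 26 mm thick (crimped tail 33 mm wide); origin at mid body, on the underside; x along the tube to its cap. To be left alone
- tube_b: bystander: larger aluminium paint tube lying on its side on the table between the board and the paint box, 130 mm long, 30 mm thick (crimped tail 38 mm wide); origin at mid body, on the underside; x along the tube to its cap. To be left alone
- knife: bystander: painting knife lying on the drawing board, 95 mm round wooden handle (15 mm thick) and a cranked steel blade, 180 mm long in all; origin where handle meets blade, on the underside; x along the tool to the blade's point. To be left alone
- jar: bystander: white screw-top jar standing on the table between the board and the paint box, 64 mm diameter, 85 mm high, upright; origin at the centre of its underside. To be left alone
- tape: bystander: roll of paper tape lying flat, 90 mm outside diameter, 24 mm high; origin at the centre of its underside. To be left alone
- marker: bystander: white marker pen lying on the table, 145 mm long, 19 mm thick; origin at the centre of its underside. To be left alone

How it is judged:
On the way, in this order (a step that is already met when the one before it is completed fails the run):
1. the palette lies flat on the drawing board with one end at least 30 mm past the board's edge (angle between palette's own z axis and vertical below 0.08 rad and z of palette in the frame of board between 0.038 and 0.046 m and (x of any of palette_end_a, palette_end_b in the frame of board above 0.18 m or x of any of palette_end_a, palette_end_b in the frame of board below -0.18 m or y of any of palette_end_a, palette_end_b in the frame of board above 0.17 m or y of any of palette_end_a, palette_end_b in the frame of board below -0.17 m)), for 0.2 s.
2. the palette is held by one end, lifted clear of the board (contact force between the fingers and palette above 1 N and z of palette in the frame of board above 0.062 m and (horizontal distance between the grasp point and palette_end_a below 0.055 m or horizontal distance between the grasp point and palette_end_b below 0.055 m)), for 0.1 s.
3. the palette rests flat and let go across the rim of the paint box, over the notches (contact force between the fingers and palette below 0.05 N and angle between palette's own z axis and vertical below 0.1 rad and linear speed of palette below 0.03 m/s and contact force between palette and paint_box above 0.05 N and x of palette in the frame of paint_box between -0.025 and 0.025 m and y of palette in the frame of paint_box between -0.06 and 0.06 m and z of palette in the frame of paint_box between 0.057 and 0.067 m and angle between the x axis of palette and the y axis of paint_box, either way round below 0.6 rad), for 0.2 s.
4. the palette is held by its middle, lifted clear of the rim (contact force between the fingers and palette above 1 N and z of palette in the frame of paint_box above 0.07 m and horizontal distance between the grasp point and palette below 0.035 m), for 0.1 s.
At the end, for the whole second after the job is handed in: The palette lies flat and still on both ledges inside the paint box, let go: within 8 mm of the middle, 3 mm in height of the ledges, 0.1 rad of the box's length and 0.04 rad of level (contact force between the fingers and palette below 0.05 N and linear speed of palette below 0.02 m/s and angle between palette's own z axis and vertical below 0.04 rad and x of palette in the frame of box_seat between -0.008 and 0.008 m and y of palette in the frame of box_seat between -0.008 and 0.008 m and z of palette in the frame of box_seat between -0.003 and 0.003 m and angle between the x axis of palette and the x axis of paint_box, either way round below 0.1 rad); the robot touches nothing.
It fails at once if the palette is let fall (moves faster than 0.4 m/s while the fingers do not touch it) (contact force between the fingers and palette below 0.05 N and linear speed of palette above 0.4 m/s).
It fails at once if a bystander is shifted by more than 25 mm (distance of any of tube_a, tube_b, knife, jar, tape, marker from where it was at the start of the episode above 0.025 m).
It also fails if it takes over 61 s, if anything falls off the work surface, if the arm or the gripper's body presses on something with over 40 N, if the wrist force passes 120 N, or if a joint passes its speed limit or range.

## Working session

There is one attempt and no reset: what is moved stays moved. The work goes in short steps, Python scripts to look and compute and a tool call to move; the robot and the scene stay as the last step left them, time stands still between calls to the robot, and variables do not carry over. Pictures are saved under pics/ and viewed, at most 10 in all, crops included, and the job is handed in when it is done.

Besides the shell and the picture viewer there is one more tool, called by a JSON object that holds its "api" and its "payload", one argument or row to a line. jog_arm: Moves the arm, as the interface text tells. Scaled input: -1 to 1 covers 200 mm each way for a shift and pi/2 rad each way for a turn. Its arguments: {"type":"object","properties":{"steps":{"type":"array","items":{"type":"array","items":{"type":"number"}}},"squeeze":{"type":"number"}},"required":["steps"]}

```bash
mkdir -p pics; cat > h.py <<'E'
import numpy as np, cv2
from plant import manip
from scipy.spatial.transform import Rotation as R
def cal(n):
    c=manip.get_calibration(n); return np.array(c["K"],float),c["k1"],np.array(c["view"],float)
def snap(n,f):
    c=cal(n); im=manip.read_camera(n); cv2.imwrite(f"pics/{f}.png",im); return im,c
def ray(c,uv,z):
    K,k1,V=c; uv=np.atleast_2d(np.array(uv,float))
    p=cv2.undistortPoints(uv[:,None],K,np.array([k1,0,0,0.]))[:,0]
    d=np.c_[p,np.ones(len(p))]@V[:3,:3]; o=-V[:3,:3].T@V[:3,3]
    return o+d*((z-o[2])/d[:,2])[:,None]
def rel(p,yaw=None):
    """shift to world TCP p in tool axes/200mm; yaw of tool y axis"""
    s=manip.read_state(); r=R.from_quat(s["tcp_rot"])
    print("rel",np.round(r.inv().apply(np.array(p)-s["position"])/0.2,3))
def st():
    s=manip.read_state(); print(s["clock"],np.round(s["position"],4),"\n",np.round(R.from_quat(s["tcp_rot"]).as_matrix(),3).tolist(),s["finger_gap"],s["grasp_force"],s["ft_force"],np.round(s["joint_pos"],3))
E
python3 - <<'E'
from h import *
st()
for n in("top","scene"):
    im,c=snap(n,n+"0"); print(n,c)
E
```

```text
0.0 [0.188  0.5426 0.2123] 
 [[-0.945, 0.328, -0.001], [0.328, 0.945, -0.002], [0.0, -0.002, -1.0]] 0.09392942224642815 0.0 [-0.6691597   0.62909286 -1.58354177] [ 1.087  0.207  1.543  0.     1.393 -0.15 ]
top (array([[586.38196623,   0.        , 319.45492382],
       [  0.        , 586.38196623, 227.94286734],
       [  0.        ,   0.        ,   1.        ]]), -0.09654355765464549, array([[-0.01811425, -0.99930494, -0.03258076,  0.02566269],
       [-0.98220691,  0.02387761, -0.1862779 ,  0.54860298],
       [ 0.18692637,  0.02862677, -0.98195674,  1.07153123],
       [ 0.        ,  0.        ,  0.        ,  1.        ]]))
scene (array([[606.41091128,   0.        , 315.87334553],
       [  0.        , 606.41091128, 245.85333532],
       [  0.        ,   0.        ,   1.        ]]), -0.1189983028061139, array([[-0.03929316,  0.99911131, -0.01525249,  0.02976674],
       [ 0.84127131,  0.0248413 , -0.54004212, -0.43349665],
       [-0.53918329, -0.03405144, -0.84149978,  1.60585596],
       [ 0.        ,  0.        ,  0.        ,  1.        ]]))
```

View pics/top0.png

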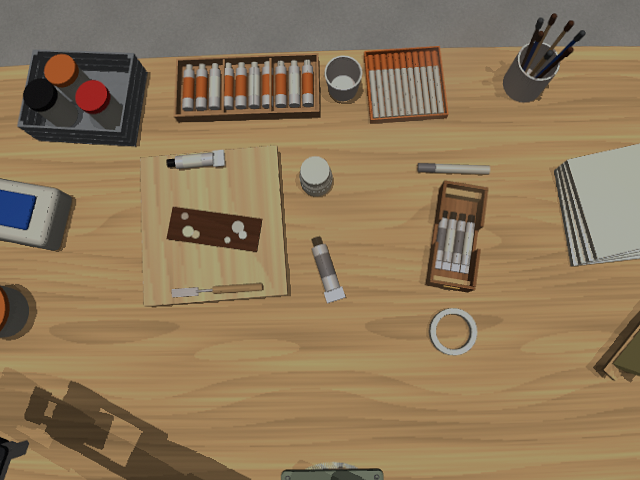

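View pics/scene0.png

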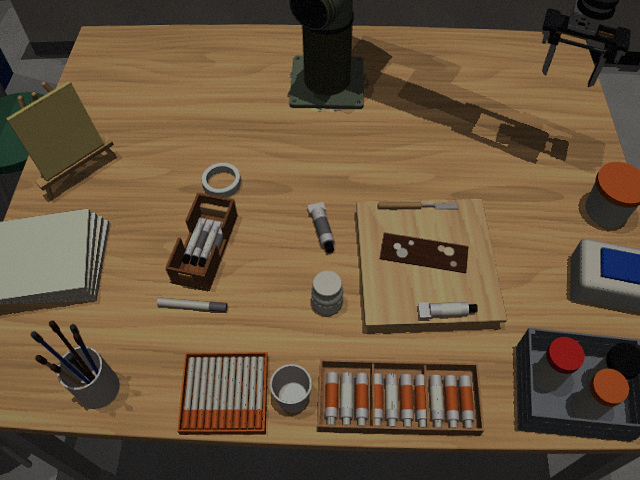

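The top view shows the board at columns 141–288 and rows 146–305. The palette is at about (167–262, 207–251), the box at about (428–487, 182–290), and the jar (316,175) and tube_b (325,268) lie between board and box. The scene view agrees.

```bash
cat > m.py <<'E'
from h import *
im=cv2.imread("pics/top0.png"); c=cal("top")
hsv=cv2.cvtColor(im,cv2.COLOR_BGR2HSV)
# palette
m=((im.max(2)<85)).astype(np.uint8); m2=np.zeros_like(m); m2[198:260,155:272]=m[198:260,155:272]
cs,_=cv2.findContours(m2,0,2); k=max(cs,key=cv2.contourArea)
b=cv2.boxPoints(cv2.minAreaRect(k)); print("pal px",b.tolist())
P=ray(c,cv2.convexHull(k)[:,0],0.044)
r=cv2.minAreaRect((P[:,:2]*1e3).astype(np.float32)); print("palette mm",r)
B=ray(c,[(141,157),(277,146),(288,293),(146,303)],0.042); print("board",B.round(3).tolist(), B.mean(0))
X=ray(c,[(440,183),(487,187),(475,291),(428,286)],0.062); print("box",X.round(3).tolist(),X.mean(0))
for n,p,z in(("jar",(316,162),.085),("tubecap",(318,241),.015),("tubetail",(335,295),.01),("tape",(453,331),.024),("mk1",(418,168),.01),("mk2",(490,170),.01),("ta",[(168,163),(224,158)],.055),("knife",[(172,292),(262,287)],.05)): print(n,ray(c,p,z).round(3).tolist())
E
python3 m.py
```

```text
pal px [[166.3111114501953, 238.95986938476562], [170.87583923339844, 206.0938720703125], [261.7342529296875, 218.71310424804688], [257.1695556640625, 251.5791015625]]
palette mm ((553.9530639648438, 220.08071899414062), (180.27072143554688, 65.2417221069336), 80.74642944335938)
board [[0.706, 0.373, 0.042], [0.719, 0.096, 0.042], [0.427, 0.076, 0.042], [0.412, 0.351, 0.042]] [0.56591712 0.2239924  0.042     ]
box [[0.629, -0.22, 0.062], [0.619, -0.31, 0.062], [0.421, -0.273, 0.062], [0.432, -0.186, 0.062]] [ 0.5254643  -0.24727668  0.062     ]
jar [[0.671, 0.017, 0.085]]
tubecap [[0.53, 0.018, 0.015]]
tubetail [[0.423, -0.013, 0.01]]
tape [[0.349, -0.236, 0.024]]
mk1 [[0.676, -0.187, 0.01]]
mk2 [[0.668, -0.333, 0.01]]
ta [[0.687, 0.312, 0.055], [0.694, 0.2, 0.055]]
knife [[0.432, 0.298, 0.05], [0.438, 0.125, 0.05]]
```

```bash
python3 -c "
import cv2
im=cv2.imread('pics/top0.png');cv2.imwrite('pics/c1.png',cv2.resize(im[140:310,130:500],(800,368),interpolation=cv2.INTER_CUBIC))"
```

```text
(no output)
```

View pics/c1.png

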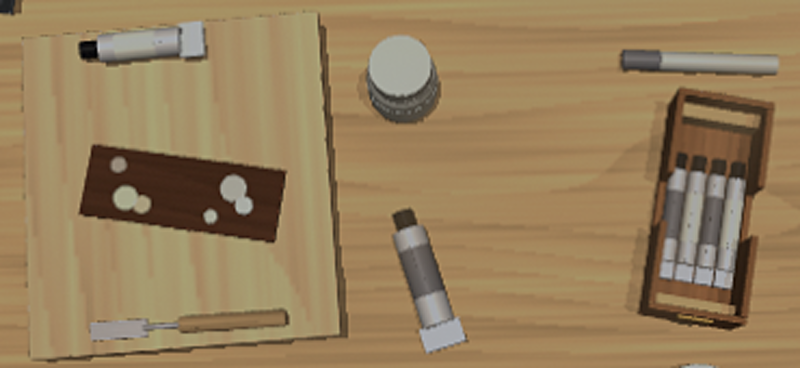

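{"api": "jog_arm", "payload": {
  "steps": [
    [25,-0.753,-0.308,0,0,0,0],
    [25,-0.753,-0.308,0,0,0,0],
    [25,-0.753,-0.308,0,0,0,0],
    [25,-0.753,-0.308,0,0,0,0]
  ],
  "squeeze": 20
}}

```text
clock: 0.43
position: [0.3113, 0.4341, 0.2129]
tcp_rot: [0.166, 0.986, -0.001, -0.0]
ft_force: [-0.1, 0.4, -0.3]
finger_gap: 0.0709
grasp_force: 0.0
```

{"api": "jog_arm", "payload": {
  "steps": [
    [25,-0.753,-0.308,0,0,0,0],
    [25,-0.753,-0.308,0,0,0,0],
    [25,-0.753,-0.308,0,0,0,0],
    [25,-0.753,-0.308,0,0,0,0]
  ]
}}

```text
clock: 0.77
position: [0.4338, 0.3261, 0.2131]
tcp_rot: [0.166, 0.986, -0.0, -0.0]
ft_force: [-0.1, 0.4, -0.3]
finger_gap: 0.0444
grasp_force: 0.0
```

{"api": "jog_arm", "payload": {
  "steps": [
    [25,-0.753,-0.308,0,0,0,0.4],
    [25,-0.753,-0.308,0,0,0,0.4],
    [25,-0.753,-0.308,0,0,0,0.4],
    [25,-0.753,-0.308,0,0,0,0.4],
    [25,-0.753,-0.308,0,0,0,0.4]
  ]
}}

```text
clock: 1.18
position: [0.5593, 0.2152, 0.2128]
tcp_rot: [0.467, 0.884, -0.001, 0.002]
ft_force: [-0.4, 0.2, 1.1]
finger_gap: 0.0236
grasp_force: 0.0
```

{"api": "jog_arm", "payload": {
  "steps": [
    [25,0,0,0,0,0,0.39],
    [25,0,0,0,0,0,0.39],
    [25,0,0,0,0,0,0.39],
    [25,0,0,0,0,0,0.39],
    [25,0,0,0,0,0,0.39]
  ]
}}

```text
clock: 1.6
position: [0.5543, 0.2204, 0.2127]
tcp_rot: [0.71, 0.705, -0.001, -0.0]
ft_force: [0.1, 0.4, 0.0]
finger_gap: 0.0238
grasp_force: 0.0
```

{"api": "jog_arm", "payload": {
  "steps": [
    [25,0,0,0.3,0,0,0.1],
    [25,0,0,0.3,0,0,0.1],
    [25,0,0,0.3,0,0,0.1]
  ]
}}

```text
clock: 1.85
position: [0.5502, 0.2195, 0.1474]
tcp_rot: [0.761, 0.649, -0.005, -0.003]
ft_force: [-0.9, -1.1, -0.8]
finger_gap: 0.0235
grasp_force: 0.0
```

```bash
python3 - <<'E'
from h import *
st(); im,c=snap("wrist","w0"); rel([.554,.22,.07]); im,c=snap("top","t1")
E
```

```text
1.85 [0.5502 0.2195 0.1474] 
 [[0.157, 0.987, -0.011], [0.988, -0.158, -0.003], [-0.005, -0.011, -1.0]] 0.023492582423063155 0.0 [-0.88662291 -1.08386908 -0.84552713] [ 0.234  0.311  1.554 -0.     1.289  0.392]
rel [0.003 0.012 0.4  ]
```

View pics/w0.png

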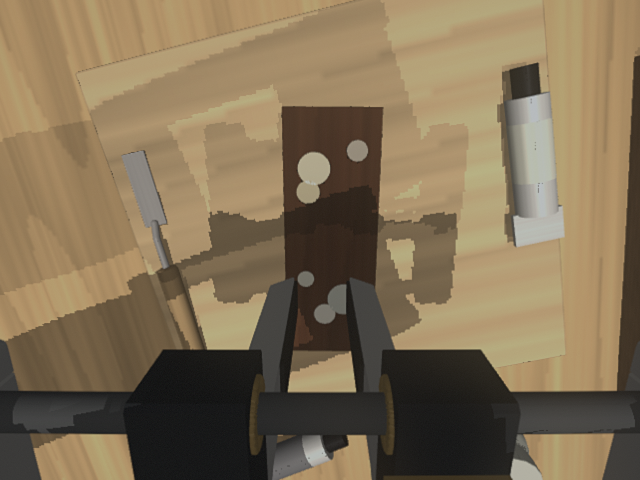

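{"api": "jog_arm", "payload": {
  "steps": [
    [25,0.005,0.012,0.2,0,0,0],
    [25,0.005,0.012,0.4,0,0,0],
    [25,0.005,0.012,0.46,0,0,0],
    [25,0.005,0.012,0.46,0,0,0],
    [25,0.005,0.012,0.46,0,0,0]
  ]
}}

```text
clock: 2.37
position: [0.5581, 0.2215, 0.0627]
tcp_rot: [0.76, 0.649, 0.0, 0.0]
ft_force: [0.2, -0.2, 0.8]
finger_gap: 0.0241
grasp_force: 0.0
```

{"api": "jog_arm", "payload": {
  "steps": [
    [25,0,0,0.02,0,0,0],
    [25,0,0,0.02,0,0,0],
    [25,0,0,0.02,0,0,0]
  ]
}}

```text
clock: 2.62
position: [0.5588, 0.2217, 0.0596]
tcp_rot: [0.761, 0.649, 0.002, 0.001]
ft_force: [-0.8, -0.5, 0.2]
finger_gap: 0.0235
grasp_force: 0.0
```

{"api": "jog_arm", "payload": {
  "steps": [
    [25,0,-0.02,0.02,0,0,0],
    [25,0,-0.02,0.025,0,0,0],
    [25,0,-0.02,0.025,0,0,0]
  ]
}}

```text
clock: 2.87
position: [0.5533, 0.2222, 0.0533]
tcp_rot: [0.761, 0.649, 0.0, 0.0]
ft_force: [-1.5, -0.1, 3.2]
finger_gap: 0.0235
grasp_force: 2.1
```

{"api": "jog_arm", "payload": {
  "steps": [
    [25,0,0,0.01,0,0,0],
    [25,0,0,0.01,0,0,0]
  ]
}}

```text
clock: 3.03
position: [0.5543, 0.2224, 0.0533]
tcp_rot: [0.761, 0.649, 0.001, 0.0]
ft_force: [-4.2, 0.7, 12.8]
finger_gap: 0.0234
grasp_force: 6.2
```

{"api": "jog_arm", "payload": {
  "steps": [
    [25,0,0,0.005,0,0,0],
    [25,0,0,0.005,0,0,0]
  ]
}}

```text
clock: 3.2
position: [0.5547, 0.2225, 0.0532]
tcp_rot: [0.761, 0.649, 0.001, 0.001]
ft_force: [-4.4, -1.2, 16.6]
finger_gap: 0.0235
grasp_force: 8.1
```

{"api": "jog_arm", "payload": {
  "steps": [
    [25,0,0,-0.008,0,0,0],
    [25,-0.03,0,-0.008,0,0,0],
    [25,-0.06,0,-0.008,0,0,0],
    [25,-0.09,0,-0.008,0,0,0],
    [25,-0.12,0,-0.008,0,0,0]
  ]
}}

```text
clock: 3.62
position: [0.5517, 0.1991, 0.0533]
tcp_rot: [0.761, 0.649, 0.003, 0.001]
ft_force: [-0.3, 2.7, 7.7]
finger_gap: 0.0236
grasp_force: 3.9
```

{"api": "jog_arm", "payload": {
  "steps": [
    [25,-0.03,0,0,0,0,0],
    [25,-0.06,0,0,0,0,0],
    [25,-0.09,0,0,0,0,0],
    [25,-0.12,0,0,0,0,0],
    [25,-0.15,0,0,0,0,0]
  ]
}}

```text
clock: 4.03
position: [0.5471, 0.1693, 0.0533]
tcp_rot: [0.761, 0.649, 0.003, 0.001]
ft_force: [0.8, 3.9, 8.2]
finger_gap: 0.0236
grasp_force: 4.0
```

```bash
cat > pal.py <<'E'
from h import *
def pal(im,c,box,z,th=85):
    x0,y0,x1,y1=box; m=(im.max(2)<th).astype(np.uint8); m2=np.zeros_like(m); m2[y0:y1,x0:x1]=m[y0:y1,x0:x1]
    cs,_=cv2.findContours(m2,0,2); k=max(cs,key=cv2.contourArea)
    P=ray(c,cv2.convexHull(k)[:,0],z); r=cv2.minAreaRect((P[:,:2]*1e3).astype(np.float32)); print("rect mm",r, cv2.boundingRect(k)); return r
E
python3 - <<'E'
from pal import *
st(); im,c=snap("top","t2"); 
cv2.imwrite("pics/t2c.png",cv2.resize(im[140:310,130:350],(770,595)))
E
```

```text
4.0333 [0.5471 0.1693 0.0533] 
 [[0.157, 0.988, 0.005], [0.988, -0.157, 0.002], [0.003, 0.005, -1.0]] 0.023604415393753072 3.9870090829208493 [0.791196   3.93954477 8.18892625] [0.148 0.378 1.683 0.002 1.074 0.305]
```

View pics/t2c.png

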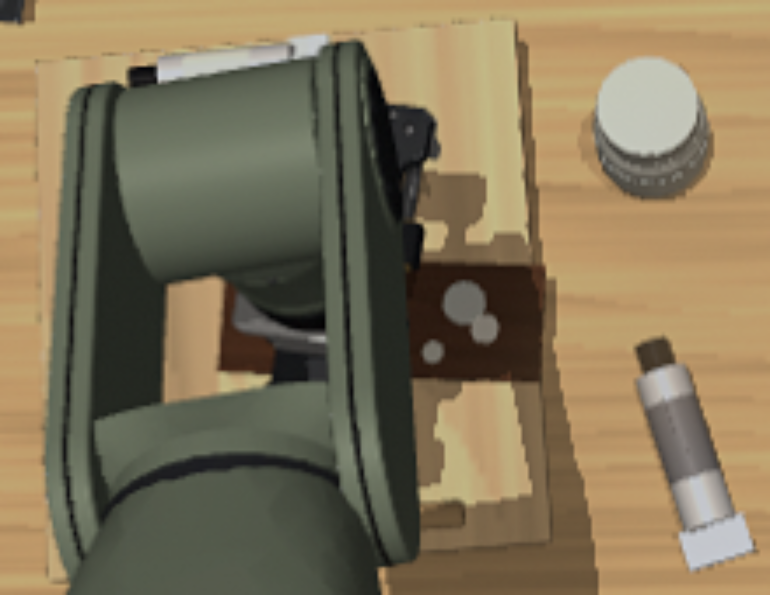

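The palette's right end is now about level with the board edge (crop column 545), and it has followed the fingers with a small yaw. About 45 mm more is needed.

{"api": "jog_arm", "payload": {
  "steps": [
    [25,-0.03,0.004,0,0,0,0],
    [25,-0.06,0.008,0,0,0,0],
    [25,-0.09,0.012,0,0,0,0],
    [25,-0.12,0.016,0,0,0,0],
    [25,-0.15,0.02,0,0,0,0]
  ]
}}

```text
clock: 4.5
position: [0.5463, 0.139, 0.0533]
tcp_rot: [0.761, 0.649, 0.003, 0.001]
ft_force: [-0.3, 2.6, 8.6]
finger_gap: 0.0235
grasp_force: 4.2
```

{"api": "jog_arm", "payload": {
  "steps": [
    [25,-0.025,0.004,0,0,0,0],
    [25,-0.05,0.008,0,0,0,0],
    [25,-0.075,0.012,0,0,0,0],
    [25,-0.095,0.016,0,0,0,0],
    [25,-0.095,0.016,0,0,0,0]
  ]
}}

```text
clock: 4.92
position: [0.5464, 0.1189, 0.0533]
tcp_rot: [0.761, 0.649, 0.002, 0.001]
ft_force: [0.4, 0.7, 9.3]
finger_gap: 0.0234
grasp_force: 4.5
```

```bash
python3 - <<'E'
from pal import *
st(); im,c=snap("top","t3"); 
cv2.imwrite("pics/t3c.png",cv2.resize(im[180:300,190:350],(800,600)))
E
```

```text
4.9167 [0.5464 0.1189 0.0533] 
 [[0.158, 0.987, 0.005], [0.987, -0.158, 0.001], [0.002, 0.005, -1.0]] 0.023394587504126218 4.454279349014136 [0.36999138 0.69889922 9.27053816] [5.900e-02 3.540e-01 1.717e+00 1.000e-03 1.065e+00 2.170e-01]
```

View pics/t3c.png

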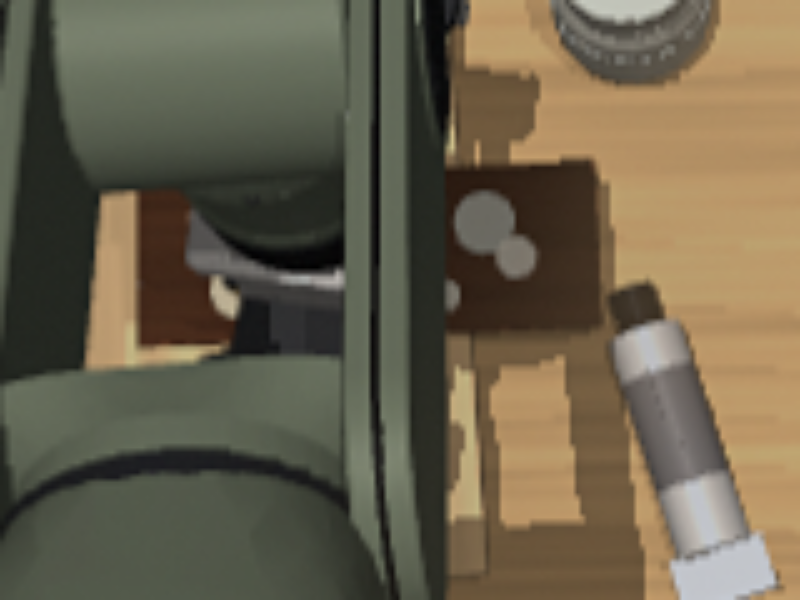

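```bash
python3 - <<'E'
from pal import *
c=cal("top"); P=ray(c,[(308.6,212),(310.5,245.6),(217.5,249)],.045); print(P.round(4).tolist())
e=(P[0]+P[1])/2; print(e); b=np.array([.566,.224]); t=.0665
Y=np.array([-np.sin(t),np.cos(t)]); print("board y",(e[:2]-b)@Y)
E
```

```text
[[0.5823, 0.0347, 0.045], [0.5163, 0.032, 0.045], [0.5137, 0.212, 0.045]]
[0.54931615 0.03338548 0.045     ]
board y -0.18908454404995054
```

{"api": "jog_arm", "payload": {
  "steps": [
    [25,0,0,-0.1,0,0,0],
    [100,0,0,-0.3,0,0,0],
    [100,-0.15,0.03,-0.3,0,0,-0.06],
    [100,-0.309,0.063,-0.3,0,0,-0.12],
    [100,-0.309,0.063,-0.3,0,0,-0.12]
  ]
}}

```text
clock: 5.38
position: [0.5477, 0.0516, 0.1118]
tcp_rot: [0.696, 0.718, -0.0, 0.002]
ft_force: [0.2, -0.4, -0.4]
finger_gap: 0.0469
grasp_force: 0.0
```

{"api": "jog_arm", "payload": {
  "steps": [
    [100,0,0,0,0,0,0],
    [100,0,0,0,0,0,0],
    [100,0,0,0,0,0,0],
    [100,0,0,0,0,0,0],
    [100,0,0,0,0,0,0]
  ]
}}

```text
clock: 5.8
position: [0.5466, 0.0569, 0.1107]
tcp_rot: [0.696, 0.718, -0.0, -0.0]
ft_force: [0.2, 1.3, 0.6]
finger_gap: 0.08
grasp_force: 0.0
```

```bash
python3 - <<'E'
from pal import *
st(); rel([.549,.056,.036]); im,c=snap("wrist","w4"); print(manip.read_state()["clock"])
E
```

```text
5.8 [0.5466 0.0569 0.1107] 
 [[-0.032, 0.999, -0.001], [0.999, 0.032, 0.0], [0.0, -0.001, -1.0]] 0.08000929824289678 0.0 [0.15554908 1.30887622 0.63781407] [-0.054  0.261  1.702  0.     1.18  -0.086]
rel [-0.005  0.012  0.373]
5.85
```

View pics/w4.png

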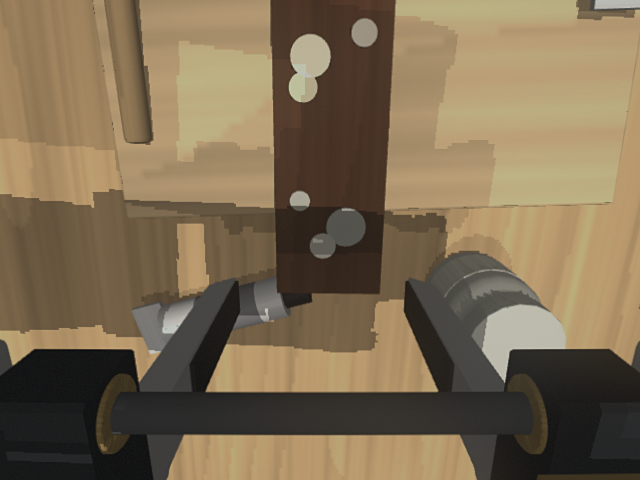

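The wrist view shows the palette's overhanging end between the open fingers, with its end edge at row 293 and columns 278–380.

```bash
python3 - <<'E'
from pal import *
c=cal("wrist"); P=ray(c,[(278,293),(380,294),(272,20),(394,20),(125,210),(612,203)],.045); print(P.round(4).tolist())
e=(P[0]+P[1])/2; f=(P[2]+P[3])/2; d=(f-e)/np.linalg.norm(f-e); print(e,d); rel(np.r_[(e+.022*d)[:2],.036])
E
```

```text
[[0.5194, 0.033, 0.045], [0.5847, 0.0344, 0.045], [0.5158, 0.1906, 0.045], [0.5809, 0.1927, 0.045], [0.4268, 0.0842, 0.045], [0.7207, 0.0981, 0.045]]
[0.55208015 0.03369975 0.045     ] [-2.37791963e-02  9.99717235e-01 -8.78586460e-17]
rel [-0.006  0.024  0.374]
```

{"api": "jog_arm", "payload": {
  "steps": [
    [100,-0.006,0.024,0,0,0,0],
    [100,-0.006,0.024,0.12,0,0,0],
    [100,-0.006,0.024,0.25,0,0,0],
    [100,-0.006,0.024,0.374,0,0,0],
    [100,-0.006,0.024,0.374,0,0,0]
  ],
  "squeeze": 20
}}

```text
clock: 6.27
position: [0.5474, 0.0553, 0.0313]
tcp_rot: [0.696, 0.718, -0.003, -0.004]
ft_force: [-1.4, -0.1, -0.5]
finger_gap: 0.0938
grasp_force: 0.0
```

{"api": "jog_arm", "payload": {
  "steps": [
    [65,0,0,0,0,0,0],
    [65,0,0,0,0,0,0],
    [65,0,0,0,0,0,0],
    [65,0,0,0,0,0,0],
    [65,0,0,0,0,0,0]
  ]
}}

```text
clock: 6.68
position: [0.5531, 0.0549, 0.0378]
tcp_rot: [0.696, 0.718, 0.001, 0.001]
ft_force: [0.9, -0.6, 0.9]
finger_gap: 0.0654
grasp_force: 20.0
```

{"api": "jog_arm", "payload": {
  "steps": [
    [60,0,0,0,0,0,0],
    [60,0,0,0,0,0,0],
    [60,0,0,0,0,0,0]
  ]
}}

```text
clock: 6.93
position: [0.5528, 0.0549, 0.0372]
tcp_rot: [0.696, 0.718, 0.001, 0.001]
ft_force: [1.4, -0.7, 1.9]
finger_gap: 0.0652
grasp_force: 20.0
```

{"api": "jog_arm", "payload": {
  "steps": [
    [60,0,0,-0.05,0,0,0],
    [60,0,0,-0.1,0,0,0],
    [60,0,0,-0.15,0,0,0],
    [60,0,0,-0.2,0,0,0],
    [60,0,0,-0.25,0,0,0]
  ],
  "squeeze": 25
}}

```text
clock: 7.35
position: [0.552, 0.0549, 0.0877]
tcp_rot: [0.696, 0.718, 0.0, 0.0]
ft_force: [-0.2, 0.6, -0.2]
finger_gap: 0.065
grasp_force: 25.0
```

{"api": "jog_arm", "payload": {
  "steps": [
    [60,0,0,-0.1,0,0,0],
    [60,0,0,-0.2,0,0,0],
    [60,0,0,-0.3,0,0,0],
    [60,0,0,-0.35,0,0,0],
    [60,0,0,-0.35,0,0,0]
  ]
}}

```text
clock: 7.77
position: [0.5542, 0.0549, 0.16]
tcp_rot: [0.696, 0.718, 0.002, 0.003]
ft_force: [0.6, 0.3, -0.5]
finger_gap: 0.0656
grasp_force: 25.0
```

```bash
python3 - <<'E'
from pal import *
st(); im,c=snap("wrist","w5"); im2,c=snap("scene","s5"); cv2.imwrite("pics/j5.png",np.hstack([cv2.resize(im,(400,300)),cv2.resize(im2[80:380,240:640],(400,300))]))
E
```

```text
7.7667 [0.5542 0.0549 0.16  ] 
 [[-0.031, 0.999, 0.007], [1.0, 0.031, -0.0], [-0.001, 0.007, -1.0]] 0.06562175160176255 24.995548725128174 [ 0.63079629  0.28719511 -0.53867917] [-0.057  0.213  1.649  0.     1.273 -0.088]
```

View pics/j5.png

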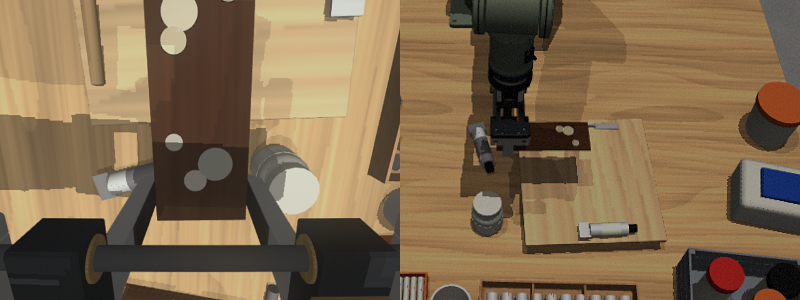

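{"api": "jog_arm", "payload": {
  "steps": [
    [60,-0.08,-0.01,0,0,0,0],
    [60,-0.2,-0.025,0,0,0,0],
    [60,-0.35,-0.045,0,0,0,0],
    [60,-0.5,-0.065,0,0,0,0],
    [60,-0.65,-0.085,0,0,0,0]
  ]
}}

```text
clock: 8.28
position: [0.5371, -0.0761, 0.1542]
tcp_rot: [0.696, 0.718, -0.001, -0.002]
ft_force: [-0.4, 0.8, -0.5]
finger_gap: 0.0653
grasp_force: 25.0
```

{"api": "jog_arm", "payload": {
  "steps": [
    [60,-0.15,-0.02,0,0,0,0],
    [60,-0.3,-0.04,0,0,0,0],
    [60,-0.45,-0.06,0,0,0,0],
    [60,-0.6,-0.08,0,0,0,0],
    [60,-0.75,-0.1,0,0,0,0]
  ]
}}

```text
clock: 8.7
position: [0.5218, -0.2267, 0.1541]
tcp_rot: [0.696, 0.718, -0.0, -0.002]
ft_force: [0.8, -0.9, -0.4]
finger_gap: 0.0651
grasp_force: 25.0
```

{"api": "jog_arm", "payload": {
  "steps": [
    [60,-0.15,-0.02,0,0,0,0.03],
    [60,-0.28,-0.04,0,0,0,0.07],
    [60,-0.38,-0.055,0,0,0,0.11],
    [60,-0.445,-0.065,0,0,0,0.133],
    [60,-0.445,-0.065,0,0,0,0.133]
  ]
}}

```text
clock: 9.12
position: [0.5119, -0.3173, 0.1545]
tcp_rot: [0.768, 0.64, -0.001, -0.001]
ft_force: [-0.2, 0.2, -0.4]
finger_gap: 0.0653
grasp_force: 25.0
```

{"api": "jog_arm", "payload": {
  "steps": [
    [60,0,0,0,0,0,0],
    [60,0,0,0,0,0,0],
    [60,0,0,0,0,0,0]
  ]
}}

```text
clock: 9.37
position: [0.5133, -0.3138, 0.1559]
tcp_rot: [0.766, 0.642, 0.0, -0.001]
ft_force: [0.1, -0.2, 0.1]
finger_gap: 0.0649
grasp_force: 25.0
```

```bash
python3 - <<'E'
from pal import *
st(); im,c=snap("wrist","w6"); rel([.5133,-.3152,.08]);im2,c=snap("scene","s6"); cv2.imwrite("pics/j6.png",np.hstack([cv2.resize(im,(480,360)),im2[100:460,100:420]]))
E
```

```text
9.3667 [ 0.5133 -0.3138  0.1559] 
 [[0.175, 0.985, -0.001], [0.985, -0.175, 0.001], [0.001, -0.001, -1.0]] 0.06485891830160853 24.995751678943634 [ 0.13513482 -0.1831314   0.0635175 ] [-0.693  0.313  1.532  0.     1.298 -0.517]
rel [-0.007  0.001  0.38 ]
```

View pics/j6.png

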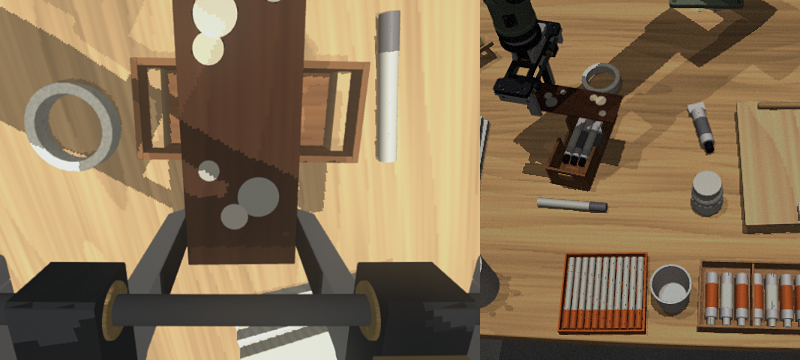

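The palette is held over the box, crosswise to it. The box rim shows at about (131–370, 57–162) in the half-size wrist view.

```bash
python3 - <<'E'
from pal import *
c=cal("wrist"); P=ray(c,[(174.7,76),(182.7,213.3),(493.3,82.7),(480,216)],.062); print(P.round(4).tolist(),P.mean(0))
d=P[2]+P[3]-P[0]-P[1]; print(np.arctan2(d[1],d[0]), np.linalg.norm(d)/2)
Q=ray(c,[(250,351.5),(393,351),(233,5),(407,5)],.164);print(Q.round(4).tolist()); e=(Q[0]+Q[1])/2;f=(Q[2]+Q[3])/2;print(e, np.linalg.norm(Q[0]-Q[1]),np.linalg.norm(Q[2]-Q[3]), (f-e)/np.linalg.norm(f-e))
E
```

```text
[[0.4428, -0.19, 0.062], [0.4245, -0.275, 0.062], [0.6369, -0.2283, 0.062], [0.6227, -0.3121, 0.062]] [ 0.53173028 -0.2513681   0.062     ]
-0.19005085256933715 0.19973189944848357
[[0.4771, -0.3277, 0.164], [0.5422, -0.339, 0.164], [0.5028, -0.1871, 0.164], [0.5653, -0.1982, 0.164]]
[ 0.50962164 -0.33338879  0.164     ] 0.0660292634899601 0.06349512876378624 [0.17109855 0.98525392 0.        ]
```

{"api": "jog_arm", "payload": {
  "steps": [
    [60,-0.027,0.033,0.1,0,0,0],
    [60,-0.027,0.033,0.2,0,0,0],
    [60,-0.027,0.033,0.3,0,0,0],
    [60,-0.027,0.033,0.38,0,0,0],
    [60,-0.027,0.033,0.41,0,0,0]
  ]
}}

```text
clock: 9.88
position: [0.5173, -0.3197, 0.0714]
tcp_rot: [0.767, 0.642, -0.0, -0.002]
ft_force: [-0.2, -0.5, -0.7]
finger_gap: 0.0653
grasp_force: 25.0
```

{"api": "jog_arm", "payload": {
  "steps": [
    [60,0,0,0.015,0,0,0],
    [60,0,0,0.03,0,0,0],
    [60,0,0,0.045,0,0,0],
    [60,0,0,0.055,0,0,0],
    [60,0,0,0.055,0,0,0]
  ]
}}

```text
clock: 10.3
position: [0.519, -0.3221, 0.0637]
tcp_rot: [0.767, 0.641, 0.0, 0.0]
ft_force: [-0.8, 0.1, -0.6]
finger_gap: 0.0652
grasp_force: 25.0
```

{"api": "jog_arm", "payload": {
  "steps": [
    [60,0,0,0.01,0,0,0],
    [60,0,0,0.02,0,0,0],
    [60,0,0,0.02,0,0,0]
  ]
}}

```text
clock: 10.55
position: [0.5186, -0.3218, 0.0591]
tcp_rot: [0.767, 0.641, -0.0, -0.0]
ft_force: [-0.5, 0.1, -0.4]
finger_gap: 0.0655
grasp_force: 25.0
```

{"api": "jog_arm", "payload": {
  "steps": [
    [60,0,0,0.007,0,0,0],
    [60,0,0,0.007,0,0,0]
  ]
}}

```text
clock: 10.72
position: [0.5188, -0.322, 0.0579]
tcp_rot: [0.767, 0.641, 0.0, 0.0]
ft_force: [-0.1, 0.2, 1.2]
finger_gap: 0.0653
grasp_force: 25.0
```

{"api": "jog_arm", "payload": {
  "steps": [
    [60,0,0,0.007,0,0,0],
    [60,0,0,0.007,0,0,0]
  ]
}}

```text
clock: 10.88
position: [0.5189, -0.3222, 0.0569]
tcp_rot: [0.767, 0.641, 0.0, 0.0]
ft_force: [-0.9, -0.2, 3.5]
finger_gap: 0.0657
grasp_force: 25.0
```

{"api": "jog_arm", "payload": {
  "steps": [
    [60,0,0,0,0,0,0],
    [60,0,0,0,0,0,0]
  ]
}}

```text
clock: 11.05
position: [0.519, -0.3221, 0.057]
tcp_rot: [0.767, 0.641, 0.0, 0.0]
ft_force: [-0.9, -0.6, 3.4]
finger_gap: 0.0651
grasp_force: 25.0
```

```bash
python3 - <<'E'
from pal import *
st(); im,c=snap("wrist","w7")
E
```

```text
11.05 [ 0.519  -0.3221  0.057 ] 
 [[0.177, 0.984, 0.001], [0.984, -0.177, -0.0], [-0.0, 0.001, -1.0]] 0.06510139781377013 24.999802708625793 [-0.94174882 -0.57224913  3.35379613] [-0.697  0.445  1.577  0.     1.119 -0.519]
```

View pics/w7.png

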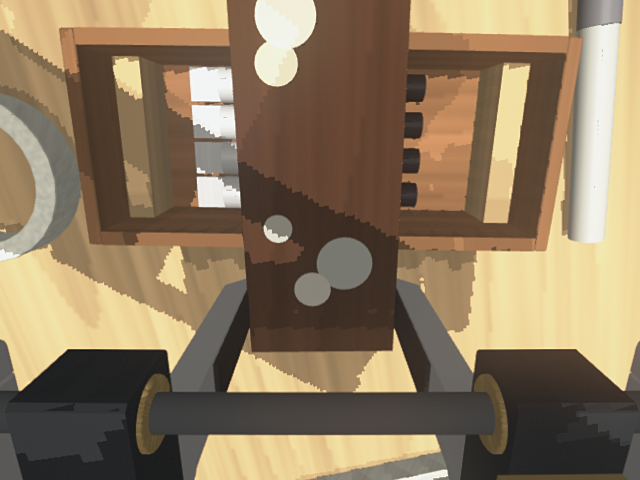

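The palette rests level across the rim, with the notches hidden under it. The box's outer corners are at (61,28), (580,38), (548,250) and (90,243), and the palette's end corners are at (251,351) and (393,350). I'll let go.

{"api": "jog_arm", "payload": {
  "steps": [
    [75,0,0,-0.005,0,0,0],
    [75,0,0,-0.005,0,0,0],
    [90,0,0,-0.005,0,0,0],
    [98,0,0,-0.005,0,0,0],
    [98,0,0,-0.005,0,0,0]
  ]
}}

```text
clock: 11.52
position: [0.5185, -0.3217, 0.0571]
tcp_rot: [0.767, 0.641, -0.0, -0.0]
ft_force: [-0.5, 0.2, -0.1]
finger_gap: 0.0866
grasp_force: 0.0
```

```bash
python3 - <<'E'
from pal import *
st(); im,c=snap("wrist","w8"); im0=cv2.imread("pics/w7.png"); print("diff",np.abs(im.astype(int)-im0)[:270,230:410].mean())
P=ray(c,[(61,28),(90,243),(580,38),(548,250)],.062); print(P.round(4).tolist(),P.mean(0))
d=P[2]+P[3]-P[0]-P[1]; print(np.arctan2(d[1],d[0]), np.linalg.norm(d)/2)
Q=ray(c,[(251,351),(393,350),(230,5),(410,5)],.065);print(Q.round(4).tolist()); e=(Q[0]+Q[1])/2;f=(Q[2]+Q[3])/2;u=(f-e)/np.linalg.norm(f-e);print(e, np.linalg.norm(Q[0]-Q[1]),np.linalg.norm(Q[2]-Q[3]),u,"center",e+.09*u)
# darkness profile of edges
for r in (100,150,200,330): print(r,im[r,225:260].max(1).tolist(),im[r,385:415].max(1).tolist())
E
```

```text
11.5167 [ 0.5185 -0.3217  0.0571] 
 [[0.177, 0.984, -0.0], [0.984, -0.177, 0.0], [0.0, -0.001, -1.0]] 0.08663097299062657 0.0 [-0.49546705  0.22562047 -0.1435361 ] [-0.697  0.445  1.577  0.     1.12  -0.519]
diff 5.353264746227709
[[0.4417, -0.1895, 0.062], [0.4247, -0.2727, 0.062], [0.6349, -0.2278, 0.062], [0.6205, -0.3111, 0.062]] [ 0.53044333 -0.25027311  0.062     ]
-0.19461319400405547 0.19823687927658468
[[0.4827, -0.335, 0.065], [0.5472, -0.3461, 0.065], [0.5071, -0.1945, 0.065], [0.5716, -0.2062, 0.065]]
[ 0.51494088 -0.34055346  0.065     ] 0.06546158295300943 0.0656197670203359 [0.17153823 0.98517746 0.        ] center [ 0.53037932 -0.25188749  0.065     ]
100 [180, 181, 181, 181, 181, 181, 181, 182, 182, 185, 164, 120, 113, 116, 117, 116, 117, 116, 117, 117, 117, 116, 117, 116, 116, 117, 116, 116, 116, 117, 115, 115, 117, 117, 118] [96, 97, 97, 98, 99, 99, 100, 99, 98, 97, 97, 97, 97, 97, 98, 97, 98, 98, 100, 100, 92, 57, 44, 43, 43, 43, 45, 44, 45, 45]
150 [136, 136, 136, 135, 136, 135, 136, 136, 135, 134, 133, 140, 141, 132, 103, 113, 103, 102, 103, 103, 103, 102, 102, 102, 103, 102, 104, 104, 103, 103, 102, 102, 102, 101, 101] [96, 98, 97, 98, 98, 98, 98, 98, 96, 95, 95, 94, 96, 96, 96, 97, 99, 99, 86, 45, 39, 42, 42, 43, 40, 40, 40, 42, 42, 44]
200 [217, 216, 217, 217, 218, 217, 217, 217, 218, 217, 217, 217, 217, 217, 218, 221, 227, 108, 58, 62, 65, 65, 64, 65, 66, 65, 65, 65, 67, 66, 65, 64, 65, 66, 65] [97, 97, 96, 96, 96, 95, 94, 93, 93, 94, 95, 95, 95, 95, 98, 96, 73, 49, 47, 48, 51, 52, 50, 51, 50, 51, 55, 56, 58, 55]
330 [166, 164, 163, 162, 163, 159, 157, 155, 151, 153, 154, 155, 156, 156, 155, 157, 157, 156, 156, 153, 153, 153, 155, 158, 163, 112, 64, 61, 71, 70, 70, 71, 71, 72, 78] [76, 77, 77, 77, 77, 77, 78, 79, 72, 95, 185, 241, 236, 235, 236, 237, 238, 239, 240, 239, 219, 219, 220, 227, 243, 242, 241, 242, 241, 241]
```

{"api": "jog_arm", "payload": {
  "steps": [
    [98,0,0,-0.12,0,0,0],
    [98,0,0,-0.25,0,0,0],
    [98,0.15,0,-0.25,0,0,0],
    [98,0.3,-0.003,-0.25,0,0,0],
    [98,0.354,-0.003,-0.25,0,0,0]
  ]
}}

```text
clock: 11.98
position: [0.531, -0.2493, 0.1079]
tcp_rot: [0.767, 0.642, 0.001, -0.0]
ft_force: [0.2, 0.3, 0.1]
finger_gap: 0.0921
grasp_force: 0.0
```

{"api": "jog_arm", "payload": {
  "steps": [
    [98,0,0,0,0,0,0],
    [98,0,0,0,0,0,0],
    [98,0,0,0,0,0,0]
  ]
}}

```text
clock: 12.23
position: [0.5305, -0.2531, 0.1072]
tcp_rot: [0.767, 0.641, -0.0, 0.0]
ft_force: [0.3, -0.0, 0.4]
finger_gap: 0.0922
grasp_force: 0.0
```

```bash
python3 - <<'E'
from pal import *
st(); rel([.5304,-.2519,.0595]); im,c=snap("wrist","w9")
K,k1,V=c
# project palette edges at mid-y and check dark-edge columns
for r in (60,120,180,240): print(r,ray(c,[(320,r)],.065).round(3).tolist(),im[r,180:460:8].max(1).tolist())
E
```

```text
12.2333 [ 0.5305 -0.2531  0.1072] 
 [[0.177, 0.984, -0.0], [0.984, -0.177, -0.001], [-0.001, -0.0, -1.0]] 0.09216547348021423 0.0 [ 0.28102239 -0.00387273  0.39940691] [-5.920e-01  3.390e-01  1.608e+00 -1.000e-03  1.195e+00 -4.130e-01]
rel [ 0.006 -0.002  0.239]
60 [[0.549, -0.143, 0.065]] [223, 223, 223, 222, 223, 223, 221, 223, 223, 223, 215, 216, 218, 220, 222, 201, 202, 201, 199, 186, 211, 215, 198, 203, 207, 204, 189, 198, 207, 206, 198, 208, 224, 223, 220]
120 [[0.544, -0.171, 0.065]] [199, 209, 205, 205, 216, 213, 204, 191, 221, 222, 104, 94, 97, 99, 98, 96, 93, 95, 94, 97, 97, 98, 100, 92, 97, 100, 205, 192, 222, 223, 223, 223, 224, 223, 224]
180 [[0.539, -0.201, 0.065]] [74, 75, 75, 78, 77, 75, 75, 74, 74, 73, 57, 59, 57, 217, 217, 217, 217, 219, 88, 90, 92, 95, 96, 85, 92, 92, 76, 72, 79, 73, 81, 74, 85, 74, 95]
240 [[0.533, -0.234, 0.065]] [223, 224, 94, 81, 112, 111, 152, 122, 114, 99, 127, 53, 55, 56, 54, 53, 54, 53, 52, 54, 54, 54, 52, 51, 51, 51, 50, 49, 112, 112, 111, 113, 114, 88, 115]
```

```bash
python3 - <<'E'
from pal import *
im=cv2.imread("pics/w9.png"); c=cal("wrist")
r=[next(r for r in range(60,150) if im[r,u].max()<130) for u in (280,320,360)]; print(r)
E=ray(c,[(u,q) for u,q in zip((280,320,360),r)],.065); print(E.round(4).tolist())
L=next(u for u in range(230,300) if im[120,u].max()<130);Rr=next(u for u in range(400,340,-1) if im[120,u].max()<130)
S=ray(c,[(L,120),(Rr,120)],.065); print(L,Rr,S.round(4).tolist(),np.linalg.norm(S[0]-S[1]))
m=S.mean(0)[:2]; u=np.array([.1715,.985]); e=m+u*((E[1][:2]-m)@u); print("far end",e,"centre",e-.09*u)
E
```

```text
[108, 108, 108]
[[0.5252, -0.162, 0.065], [0.5451, -0.1656, 0.065], [0.5651, -0.1692, 0.065]]
257 384 [[0.5124, -0.1656, 0.065], [0.5763, -0.1772, 0.065]] 0.06486500888443109
far end [ 0.54535645 -0.16566842] centre [ 0.52992145 -0.25431842]
```

{"api": "jog_arm", "payload": {
  "steps": [
    [98,0,0,0.08,0,0,0],
    [98,0,0,0.17,0,0,0],
    [98,0,0,0.238,0,0,0],
    [98,0,0,0.238,0,0,0],
    [80,0,0,0.238,0,0,0]
  ]
}}

```text
clock: 12.7
position: [0.5297, -0.2527, 0.0588]
tcp_rot: [0.768, 0.641, -0.0, -0.001]
ft_force: [0.1, -0.3, -0.4]
finger_gap: 0.088
grasp_force: 0.0
```

{"api": "jog_arm", "payload": {
  "steps": [
    [60,0,0,0,0,0,0],
    [60,0,0,0,0,0,0],
    [60,0,0,0,0,0,0],
    [60,0,0,0,0,0,0],
    [60,0,0,0,0,0,0]
  ],
  "squeeze": 20
}}

```text
clock: 13.12
position: [0.5314, -0.2527, 0.061]
tcp_rot: [0.767, 0.641, 0.0, 0.001]
ft_force: [0.8, -0.6, 3.1]
finger_gap: 0.0656
grasp_force: 20.0
```

{"api": "jog_arm", "payload": {
  "steps": [
    [60,0,0,-0.07,0,0,0],
    [60,0,0,-0.15,0,0,0],
    [60,0,0,-0.25,0,0,0],
    [60,0,0,-0.35,0,0,0],
    [60,0,0,-0.4,0,0,0]
  ]
}}

```text
clock: 13.53
position: [0.532, -0.2528, 0.1427]
tcp_rot: [0.767, 0.641, 0.001, 0.002]
ft_force: [0.6, 0.6, 0.3]
finger_gap: 0.065
grasp_force: 20.0
```

{"api": "jog_arm", "payload": {
  "steps": [
    [60,0,0,0,0,0,-0.05],
    [60,0,0,0,0,0,-0.12],
    [60,0,0,0,0,0,-0.2],
    [60,0,0,0,0,0,-0.27],
    [60,0,0,0,0,0,-0.34]
  ]
}}

```text
clock: 13.95
position: [0.5304, -0.2518, 0.1395]
tcp_rot: [0.568, 0.823, 0.0, -0.0]
ft_force: [-0.1, 0.7, -1.4]
finger_gap: 0.0654
grasp_force: 20.0
```

{"api": "jog_arm", "payload": {
  "steps": [
    [60,0,0,0,0,0,-0.07],
    [60,0,0,0,0,0,-0.14],
    [60,0,0,0,0,0,-0.21],
    [60,0,0,0,0,0,-0.28],
    [60,0,0,0,0,0,-0.34]
  ]
}}

```text
clock: 14.37
position: [0.5304, -0.2519, 0.1394]
tcp_rot: [0.331, 0.943, 0.0, -0.0]
ft_force: [-0.4, 0.1, -1.0]
finger_gap: 0.0652
grasp_force: 20.0
```

{"api": "jog_arm", "payload": {
  "steps": [
    [60,0,0,0,0,0,-0.07],
    [60,0,0,0,0,0,-0.14],
    [60,0,0,0,0,0,-0.21],
    [60,0,0,0,0,0,-0.28],
    [60,0,0,0,0,0,-0.314]
  ]
}}

```text
clock: 14.78
position: [0.5304, -0.2519, 0.1394]
tcp_rot: [0.091, 0.996, 0.0, -0.0]
ft_force: [0.3, 0.1, 0.9]
finger_gap: 0.0654
grasp_force: 20.0
```

{"api": "jog_arm", "payload": {
  "steps": [
    [60,0,0,0,0,0,0],
    [60,0,0,0,0,0,0],
    [60,0,0,0,0,0,0],
    [60,0,0,0,0,0,0]
  ]
}}

```text
clock: 15.12
position: [0.5306, -0.252, 0.1397]
tcp_rot: [0.094, 0.996, 0.0, -0.0]
ft_force: [0.1, 0.3, -0.1]
finger_gap: 0.0654
grasp_force: 20.0
```

```bash
python3 - <<'E'
from pal import *
st(); im,c=snap("wrist","w10")
K,k1,V=c; rv,_=cv2.Rodrigues(V[:3,:3])
s=manip.read_state(); T=R.from_quat(s["tcp_rot"]).as_matrix(); p=s["position"]
for n,q in (("far end",[.09,0,-.0055]),("far cornerL",[.09,-.033,-.0055]),("far cornerR",[.09,.033,-.0055])):
    w=p+T@np.array(q); u,_=cv2.projectPoints(w[None],rv,V[:3,3],K,np.array([k1,0,0,0.])); print(n,w.round(3),u.ravel().round(1))
b=np.array([.5304,-.2503]);t=-.187;X=np.array([np.cos(t),np.sin(t)]);Y=np.array([-X[1],X[0]])
for i in(1,-1):
  for j in(1,-1):
    w=np.r_[b+i*.1*X+j*.043*Y,.062]; u,_=cv2.projectPoints(w[None],rv,V[:3,3],K,np.array([k1,0,0,0.])); print("box",w.round(3),u.ravel().round(1))
for r in range(0,300,20): print(r,im[r,120:520:10].max(1).tolist())
E
```

```text
15.1167 [ 0.5306 -0.252   0.1397] 
 [[-0.982, 0.187, -0.0], [0.187, 0.982, 0.0], [0.0, 0.0, -1.0]] 0.06535048440472543 19.99772697687149 [ 0.07357272  0.31631341 -0.10654635] [-0.591  0.301  1.583  0.     1.257 -1.973]
far end [ 0.442 -0.235  0.145] [318.7  99.4]
far cornerL [ 0.436 -0.268  0.145] [234.4  99.5]
far cornerR [ 0.448 -0.203  0.145] [403.   99.5]
box [ 0.637 -0.227  0.062] [382.  383.2]
box [ 0.621 -0.311  0.062] [262.9 383.4]
box [ 0.44  -0.189  0.062] [395.9  88.4]
box [ 0.424 -0.274  0.062] [248.7  88.6]
0 [203, 204, 204, 203, 204, 203, 204, 204, 188, 189, 188, 152, 213, 214, 183, 181, 182, 183, 113, 113, 115, 144, 141, 83, 118, 116, 114, 115, 114, 124, 132, 132, 131, 131, 202, 202, 187, 176, 173, 174]
20 [200, 200, 199, 198, 196, 177, 175, 177, 177, 177, 180, 184, 184, 172, 213, 213, 142, 143, 148, 142, 143, 127, 103, 131, 127, 126, 123, 122, 120, 123, 126, 127, 126, 199, 197, 171, 169, 171, 172, 169]
40 [198, 198, 199, 197, 196, 192, 183, 181, 186, 198, 196, 205, 205, 205, 204, 178, 99, 88, 89, 97, 118, 126, 126, 123, 121, 120, 120, 123, 125, 130, 134, 133, 203, 204
[... 1656 characters left out ...]
26, 91, 90, 96, 213, 214, 214, 220, 89, 93, 96, 91, 95, 79, 81, 82, 104, 184, 180, 182, 184, 181, 179, 182, 183, 182, 181, 181]
240 [198, 189, 185, 186, 191, 194, 193, 163, 124, 133, 133, 131, 131, 64, 53, 129, 186, 126, 129, 62, 88, 90, 95, 91, 82, 77, 81, 82, 105, 183, 174, 168, 170, 173, 174, 192, 194, 194, 194, 193]
260 [207, 206, 204, 205, 201, 194, 191, 192, 124, 124, 120, 123, 132, 52, 51, 52, 52, 50, 50, 51, 48, 49, 51, 50, 51, 49, 50, 53, 106, 180, 171, 161, 176, 179, 184, 186, 185, 187, 186, 190]
280 [202, 202, 197, 192, 188, 191, 191, 192, 194, 196, 198, 205, 130, 50, 51, 51, 49, 47, 48, 48, 45, 48, 49, 48, 47, 46, 49, 50, 80, 171, 184, 177, 173, 172, 176, 178, 180, 185, 208, 207]
```

```bash
python3 - <<'E'
from h import *
im=cv2.imread("pics/w10.png")
for u in(270,320,380): print(u,im[90:122,u].max(1).tolist(),im[90:122,u,0].tolist())
for r in(115,130,150,170,190,215): print(r,im[r,230:262].max(1).tolist(),im[r,385:415].max(1).tolist())
E
```

```text
270 [93, 96, 97, 96, 95, 96, 94, 94, 92, 81, 64, 68, 86, 103, 101, 90, 101, 101, 100, 100, 100, 100, 100, 99, 99, 99, 99, 99, 100, 99, 99, 98] [49, 49, 50, 50, 49, 49, 50, 48, 48, 43, 36, 37, 50, 63, 62, 46, 50, 50, 50, 50, 50, 49, 50, 49, 50, 50, 50, 50, 51, 50, 50, 49]
320 [100, 144, 147, 144, 145, 143, 143, 145, 146, 119, 62, 58, 88, 151, 127, 86, 89, 90, 89, 90, 89, 89, 89, 89, 90, 89, 90, 90, 90, 88, 89, 89] [51, 70, 71, 70, 71, 70, 69, 70, 71, 58, 34, 31, 52, 92, 77, 43, 44, 46, 44, 44, 45, 44, 45, 44, 46, 45, 46, 46, 46, 43, 45, 45]
380 [88, 89, 93, 92, 92, 91, 91, 93, 93, 89, 71, 62, 62, 65, 78, 90, 91, 90, 91, 89, 91, 90, 90, 90, 90, 89, 91, 91, 90, 91, 90, 91] [46, 46, 48, 46, 47, 47, 47, 48, 47, 46, 39, 35, 34, 37, 40, 44, 46, 44, 46, 44, 46, 46, 45, 46, 44, 45, 47, 46, 46, 47, 45, 46]
115 [199, 200, 199, 199, 201, 201, 204, 208, 101, 65, 68, 70, 69, 69, 69, 69, 69, 68, 67, 70, 67, 67, 71, 73, 93, 94, 92, 94, 93, 93, 93, 95] [94, 95, 96, 96, 96, 96, 97, 96, 97, 97, 97, 98, 98, 98, 99, 100, 97, 101, 122, 133, 133, 133, 133, 133, 133, 133, 133, 132, 132, 130]
130 [206, 207, 
[... 686 characters left out ...]
5, 96, 96, 93, 92, 92, 92, 90, 85, 86, 86, 88, 87, 85, 91, 131, 183, 182, 180, 179, 179, 180, 179, 180, 180, 180, 180, 180, 181, 182]
190 [127, 127, 126, 126, 126, 125, 125, 124, 124, 123, 124, 124, 108, 91, 90, 94, 93, 93, 93, 92, 92, 91, 92, 91, 92, 90, 92, 91, 91, 92, 91, 92] [85, 85, 84, 84, 85, 85, 84, 84, 85, 85, 85, 86, 86, 87, 116, 166, 168, 164, 166, 166, 167, 169, 170, 172, 173, 173, 174, 176, 178, 176]
215 [122, 123, 123, 123, 123, 122, 122, 122, 121, 121, 120, 119, 119, 120, 90, 91, 92, 92, 92, 91, 92, 91, 91, 91, 91, 92, 91, 91, 91, 91, 90, 91] [83, 82, 82, 82, 81, 82, 83, 83, 83, 84, 83, 84, 84, 89, 107, 106, 106, 106, 106, 105, 107, 105, 106, 104, 102, 100, 123, 182, 183, 181]
```

```bash
python3 - <<'E'
from h import *
im=cv2.imread("pics/w10.png")
for r in (92,96): print(r,[im[r,a:b].max(1).tolist() for a,b in((236,264),(380,410))], [im[r,a:b,0].tolist() for a,b in((236,264),(380,410))])
for u in (255,262,300,340,360,390): print(u,im[78:104,u].max(1).tolist(),im[78:104,u,0].tolist())
E
```

```text
92 [[196, 195, 196, 195, 196, 197, 197, 197, 199, 199, 199, 200, 203, 205, 128, 96, 97, 98, 98, 98, 98, 98, 98, 98, 98, 98, 98, 96], [93, 93, 93, 93, 93, 93, 94, 93, 93, 94, 93, 94, 93, 92, 93, 92, 100, 120, 120, 119, 119, 120, 121, 121, 122, 122, 123, 122, 124, 124]] [[115, 116, 116, 115, 116, 116, 116, 116, 117, 117, 117, 118, 120, 122, 73, 52, 51, 52, 52, 51, 51, 52, 51, 51, 52, 51, 52, 50], [48, 48, 48, 48, 47, 48, 49, 47, 48, 48, 47, 47, 48, 46, 48, 48, 57, 72, 73, 72, 72, 72, 72, 72, 73, 73, 74, 72, 74, 74]]
96 [[203, 201, 200, 201, 200, 199, 199, 197, 198, 197, 196, 196, 197, 199, 143, 96, 95, 96, 97, 96, 97, 96, 97, 96, 96, 96, 96, 96], [91, 90, 91, 91, 91, 90, 90, 91, 91, 90, 91, 91, 91, 91, 89, 86, 98, 127, 127, 125, 126, 126, 126, 127, 126, 127, 127, 128, 128, 128]] [[119, 119, 118, 119, 118, 117, 117, 115, 117, 116, 115, 115, 116, 118, 83, 51, 49, 49, 51, 49, 50, 51, 50, 49, 50, 49, 51, 49], [47, 46, 47, 48, 47, 46, 47, 47, 46, 47, 47, 48, 48, 47, 46, 46, 57, 77, 78, 76, 76, 76, 76, 76, 76, 76, 76, 77, 76, 76]]
255 [206, 206, 207, 205, 206, 206, 204, 203, 202, 199, 143, 9
[... 630 characters left out ...]
, 46, 68]
340 [118, 117, 117, 117, 118, 120, 120, 121, 127, 129, 127, 110, 135, 148, 147, 145, 146, 143, 143, 144, 145, 122, 63, 55, 98, 195] [71, 72, 71, 70, 71, 72, 73, 74, 64, 62, 61, 53, 67, 72, 72, 70, 71, 70, 69, 69, 70, 60, 34, 30, 56, 116]
360 [116, 117, 119, 122, 120, 122, 121, 120, 122, 124, 125, 127, 89, 91, 92, 92, 92, 91, 91, 90, 93, 86, 79, 61, 68, 104] [69, 70, 71, 73, 72, 73, 73, 72, 72, 74, 75, 77, 45, 46, 46, 46, 47, 46, 47, 46, 47, 45, 41, 34, 39, 62]
390 [122, 120, 122, 124, 124, 125, 127, 127, 127, 128, 128, 128, 87, 90, 93, 93, 93, 91, 91, 94, 94, 90, 81, 93, 95, 92] [73, 71, 73, 74, 74, 75, 76, 76, 76, 77, 77, 77, 47, 46, 47, 48, 47, 47, 47, 49, 49, 46, 42, 48, 48, 48]
```

```bash
python3 - <<'E'
from h import *
c=cal("wrist"); s=manip.read_state(); T=R.from_quat(s["tcp_rot"]).as_matrix(); p=s["position"]
for z in (.145,.142): 
    P=ray(c,[(320,104.5),(238,115),(403,115),(243.8,215),(398.8,215)],z); L=(P-p)@T; print(z,L.round(4).tolist(), L[2,1]-L[1,1],L[4,1]-L[3,1])
rel([.5306,-.2503,.1397])
E
```

```text
0.145 [[0.0881, 0.0005, -0.0052], [0.0841, -0.032, -0.0052], [0.0841, 0.0333, -0.0052], [0.0436, -0.0318, -0.0052], [0.0436, 0.0338, -0.0052]] 0.06535480605920717 0.06563044506385574
0.142 [[0.0882, 0.0004, -0.0022], [0.0842, -0.0326, -0.0022], [0.0842, 0.0339, -0.0022], [0.0429, -0.0324, -0.0022], [0.0429, 0.0344, -0.0022]] 0.06653689714279853 0.06681752170901986
rel [0.002 0.009 0.   ]
```

{"api": "jog_arm", "payload": {
  "steps": [
    [60,0.0115,0.0065,0.08,0,0,0],
    [60,0.0115,0.0065,0.18,0,0,0],
    [60,0.0115,0.0065,0.28,0,0,0],
    [60,0.0115,0.0065,0.35,0,0,0],
    [60,0.0115,0.0065,0.37,0,0,0]
  ]
}}

```text
clock: 15.58
position: [0.5267, -0.2491, 0.063]
tcp_rot: [0.094, 0.996, 0.001, -0.002]
ft_force: [-0.1, -0.2, -0.2]
finger_gap: 0.0654
grasp_force: 20.0
```

{"api": "jog_arm", "payload": {
  "steps": [
    [60,0,0,0.015,0,0,0],
    [60,0,0,0.03,0,0,0],
    [60,0,0,0.045,0,0,0],
    [60,0,0,0.055,0,0,0],
    [60,0,0,0.055,0,0,0]
  ]
}}

```text
clock: 16.0
position: [0.5289, -0.2505, 0.0552]
tcp_rot: [0.094, 0.996, -0.0, 0.0]
ft_force: [-0.5, 0.1, -0.8]
finger_gap: 0.0656
grasp_force: 20.0
```

{"api": "jog_arm", "payload": {
  "steps": [
    [60,0,0,0.015,0,0,0],
    [60,0,0,0.03,0,0,0],
    [60,0,0,0.045,0,0,0],
    [60,0,0,0.06,0,0,0],
    [60,0,0,0.075,0,0,0]
  ]
}}

```text
clock: 16.42
position: [0.5285, -0.2503, 0.0394]
tcp_rot: [0.094, 0.996, 0.0, -0.0]
ft_force: [-0.4, 0.5, -0.2]
finger_gap: 0.0656
grasp_force: 20.0
```

{"api": "jog_arm", "payload": {
  "steps": [
    [60,0,0,0.007,0,0,0],
    [60,0,0,0.014,0,0,0],
    [60,0,0,0.02,0,0,0],
    [60,0,0,0.02,0,0,0]
  ]
}}

```text
clock: 16.75
position: [0.5285, -0.2503, 0.0356]
tcp_rot: [0.094, 0.996, 0.0, -0.0]
ft_force: [-0.6, -0.5, -0.1]
finger_gap: 0.0651
grasp_force: 20.0
```

{"api": "jog_arm", "payload": {
  "steps": [
    [60,0,0,0.005,0,0,0],
    [60,0,0,0.01,0,0,0],
    [60,0,0,0.01,0,0,0]
  ]
}}

```text
clock: 17.0
position: [0.5286, -0.2504, 0.0337]
tcp_rot: [0.094, 0.996, 0.0, -0.0]
ft_force: [-0.5, 0.1, -0.2]
finger_gap: 0.0655
grasp_force: 20.0
```

{"api": "jog_arm", "payload": {
  "steps": [
    [60,0,0,0.005,0,0,0],
    [60,0,0,0.01,0,0,0],
    [60,0,0,0.01,0,0,0]
  ]
}}

```text
clock: 17.25
position: [0.5289, -0.2505, 0.033]
tcp_rot: [0.094, 0.996, -0.0, 0.0]
ft_force: [-2.6, 1.5, 5.9]
finger_gap: 0.0654
grasp_force: 20.0
```

{"api": "jog_arm", "payload": {
  "steps": [
    [60,0,0,0.005,0,0,0],
    [60,0,0,0.005,0,0,0]
  ]
}}

```text
clock: 17.42
position: [0.5289, -0.2505, 0.0329]
tcp_rot: [0.094, 0.996, -0.0, -0.0]
ft_force: [-4.2, 2.0, 11.6]
finger_gap: 0.0657
grasp_force: 20.0
```

{"api": "jog_arm", "payload": {
  "steps": [
    [60,0,0,-0.01,0,0,0],
    [72,0,0,-0.01,0,0,0],
    [80,0,0,-0.01,0,0,0],
    [85,0,0,-0.01,0,0,0],
    [85,0,0,-0.01,0,0,0]
  ]
}}

```text
clock: 17.83
position: [0.5285, -0.2503, 0.0324]
tcp_rot: [0.094, 0.996, 0.0, -0.0]
ft_force: [0.3, -0.3, 0.4]
finger_gap: 0.0793
grasp_force: 0.0
```

{"api": "jog_arm", "payload": {
  "steps": [
    [85,0,0,-0.05,0,0,0],
    [85,0,0,-0.15,0,0,0],
    [85,0,0,-0.3,0,0,0],
    [85,0,0,-0.45,0,0,0],
    [85,0,0,-0.55,0,0,0]
  ]
}}

```text
clock: 18.25
position: [0.5298, -0.2511, 0.1465]
tcp_rot: [0.094, 0.996, -0.001, 0.002]
ft_force: [-0.1, -0.7, 0.9]
finger_gap: 0.0799
grasp_force: 0.0
```

{"api": "jog_arm", "payload": {
  "steps": [
    [85,0,0,0,0,0,0],
    [85,0,0,0,0,0,0],
    [85,0,0,0,0,0,0],
    [85,0,0,0,0,0,0]
  ]
}}

```text
clock: 18.58
position: [0.5274, -0.2496, 0.1409]
tcp_rot: [0.094, 0.996, 0.001, -0.002]
ft_force: [0.4, 0.3, 0.7]
finger_gap: 0.0799
grasp_force: 0.0
```

```bash
python3 - <<'E'
from h import *
st(); im,c=snap("wrist","w11"); K,k1,V=c; rv,_=cv2.Rodrigues(V[:3,:3])
b=np.array([.5306,-.25]);t=-.187;X=np.array([np.cos(t),np.sin(t)]);Y=np.array([-X[1],X[0]])
pr=lambda x,y,z: cv2.projectPoints(np.r_[b+x*X+y*Y,z][None],rv,V[:3,3],K,np.array([k1,0,0,0.]))[0].ravel().round(1)
print("rim out",pr(-.1,0,.062),"rim in",pr(-.094,0,.062),"pal end",pr(-.09,0,.037),"ledge wall",pr(-.094,0,.034))
for x in(-.07,-.05): print(x,"pal y edges",pr(x,-.033,.037),pr(x,.033,.037),"walls in",pr(x,-.037,.062),pr(x,.037,.062))
for u in(300,340): print(u,[ (r,int(im[r,u].max())) for r in range(60,150,2)])
for x in(-.07,-.05):
    r=int(pr(x,0,.037)[1]); print(r,[int(v) for v in im[r,225:275].max(1)],[int(v) for v in im[r,370:420].max(1)])
E
```

```text
18.5833 [ 0.5274 -0.2496  0.1409] 
 [[-0.982, 0.186, -0.003], [0.186, 0.982, 0.002], [0.004, 0.001, -1.0]] 0.0798773685561674 0.0 [0.41170263 0.26734478 0.65533564] [-0.59   0.294  1.59  -0.     1.261 -1.973]
rim out [319.7  95.9] rim in [319.7 106.6] pal end [319.8 114.6] ledge wall [319.8 108.4]
-0.07 pal y edges [270.6 145.8] [369.1 145.8] walls in [259.1 147.9] [380.4 147.9]
-0.05 pal y edges [271.6 175.8] [368.2 175.7] walls in [260.4 180.7] [379.2 180.7]
300 [(60, 112), (62, 110), (64, 110), (66, 112), (68, 118), (70, 123), (72, 125), (74, 126), (76, 126), (78, 124), (80, 118), (82, 116), (84, 111), (86, 116), (88, 190), (90, 180), (92, 176), (94, 190), (96, 150), (98, 133), (100, 135), (102, 133), (104, 133), (106, 109), (108, 62), (110, 192), (112, 190), (114, 192), (116, 95), (118, 87), (120, 88), (122, 89), (124, 88), (126, 88), (128, 89), (130, 88), (132, 87), (134, 88), (136, 88), (138, 89), (140, 89), (142, 88), (144, 87), (146, 88), (148, 88)]
340 [(60, 118), (62, 122), (64, 125), (66, 125), (68, 124), (70, 123), (72, 117), (74, 115), (76, 112), (78, 114), (80, 116), (8
[... 622 characters left out ...]
64, 64, 61, 62, 64, 62, 58, 80, 138, 137, 135, 134, 134, 135, 135, 136, 135, 121, 107, 127, 129, 127, 127, 128, 129, 129, 124, 103, 98, 98, 127, 183, 183, 180, 179, 180, 179, 179, 178, 178, 179, 178, 179, 178, 178, 177, 178]
175 [190, 191, 121, 112, 115, 115, 117, 116, 117, 117, 118, 118, 118, 117, 118, 117, 118, 117, 118, 119, 118, 118, 118, 118, 117, 122, 134, 134, 133, 134, 134, 134, 133, 136, 136, 94, 59, 61, 63, 63, 62, 64, 64, 61, 61, 62, 72, 72, 76, 85] [57, 63, 63, 64, 62, 62, 63, 61, 65, 102, 137, 137, 131, 86, 68, 69, 70, 67, 71, 114, 171, 171, 168, 167, 167, 166, 165, 165, 166, 167, 164, 164, 164, 164, 165, 165, 165, 165, 165, 166, 166, 166, 166, 168, 168, 167, 167, 167, 167, 167]
```

```bash
python3 -c "
from plant import manip
print(manip.finish_job())"
```

```text
the job is handed in; nothing more can be done
None
```

The palette is on the ledges inside the paint box, lengthwise and let go, within about 1 mm of where it should be by the last wrist picture. I handed the job in at about 19 s; no verdict came back.

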